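# Set the packing conveyor's push-to-turn speed selector to 6 and start it

## Robot

A 7-joint arm with a two-finger parallel gripper is mounted at the origin on the work surface. World frame = base frame: x ahead of the robot, y to its left, z up, the work surface at z = 0. Lengths are in m, angles in rad, forces in N, time in s.
With the tool pointing down it reaches from about 0.35 to 0.9 m from the base axis. Payload 19.9 kg.
Tool frame: the origin (TCP) lies on the centre line of the jaws, within the pads' length; the fingertips stand arm.finger_overhang ahead of it and the grasp point (between the pads) lies 5 mm behind it (arm.finger_overhang is the distance from the TCP to the fingertips, in m); z points along the fingers, y is the line along which they close (so a half turn about z gives the same grasp; the last joint's range is limited). The gripper opens to 94 mm and grips with 3 to 60 N. Pads are 16 mm wide; open, the fingers measure 119 mm over their backs; the gripper's body (75 mm by 177 mm) begins 78 mm behind the grasp point.
Start: joints at [1.288, 0.417, -0.01, 1.614, 0.005, 1.111, -0.053], TCP at [0.15, -0.607, 0.197] pointing down, gripper open.
Joint ranges: [-2.81, 2.81], [-0.39, 2.02], [-1.27, 1.25], [0.06, 2.57], [-1.19, 4.33], [0.19, 2], [-2.82, 2.82]. Speed limits (rad/s): [1.89, 1.89, 2.39, 2.39, 3.01, 3.01, 3.01].

## Interface

Orientations are given as a rotation vector (axis times angle).
In Python, from plant import arm gives the robot as it stands. Calls block until the motion is done:
- arm.move_to(position, orientation): joint-space move of the TCP to a pose.
- arm.move_straight(position, speed=0.15, rotation=None, stop_force=None): straight line of the TCP; rotation=None keeps the orientation; speed is the mean speed in m/s. With stop_force (N) it stops when the force on the tool has changed by that much, and returns True; else False.
- arm.move_j(angles): joint-space move.
- arm.gripper_to(opening): finger opening in m; the grip force is fixed at half the most; returns when the fingers have stopped.
- arm.sleep(seconds).
- arm.solve_ik(position, orientation): joint angles nearest the present ones, or None.
- arm.observe(): the state.
- arm.get_image(name): name is "side" or "top" or "wrist"; returns (picture, depth): 420x560x3 uint8, red, green, blue; 420x560 float32, m along the optical axis (not along the pixel's ray), 0 where there is no reading.
- arm.calibration(name): a dict with "fov_y" (degrees; the focal length in pixels is half the picture's height over the tangent of half this angle, whatever the lens; pixels are square), "cx", "cy" (the principal point, pixels), "distortion" ([k1, k2, p1, p2, k3] as OpenCV has them; the pictures are not rectified), "R" (3x3) and "t" (3): a world point X has camera coordinates R X + t; the wrist camera has in their place "mount" (4x4, takes a point from camera to tool coordinates, whose origin is the TCP and whose axes are the flange's). Camera axes: x right, y down, z forward; pixel columns grow to the right and rows downward; lengths in m; the calibration is good to about 2 mm. A picture is of the moment at which its call begins: read the wrist's pose just before it. calibration takes no time and is no camera call.
A pose or a line that the arm cannot do raises arm.Unreachable and nothing moves.
- arm.finish_job(): hands the job in; it is judged then, once.
The state is a dict: "time_s": time; "qpos": joint angles; "joint_vel": joint speeds; "joint_torque": joint torques, N m; "position": TCP position; "orientation": TCP orientation; "contact_force": force on the tool from outside, world axes, zero at the start; "ft_torque": the same for the moment, N m; "grip_width": finger opening in m; "grasp_force": force on a finger pad.
Only numpy, scipy, OpenCV 4.12 (cv2) and the standard library are available. Lean on these libraries where they do the work, as an engineer would, in place of code of your own. Each camera call takes 0.05 s, during which the arm holds its last target. There are 200 camera calls.

## Task

Set the packing conveyor's speed selector to 6, six clicks clockwise from 0; it is a push-to-turn dial, so hold it pressed in while you turn it and let it spring fully out again at 6. Then press the round start button all the way in and let it go. Start nothing before the speed is set, do not press the stop mushroom, and leave the tape roll, cutter and scanner where they are.

Things in the scene. Friction and masses are not known exactly. Their poses are not given: they have to be found in the camera images.
- console: Grey desk-type control console fixed on the bench, 220 mm deep (x), 280 mm wide (y), 55 mm high at its front (robot's side), 158 mm at its back; origin at the centre of its underside, x level, from front to back. Its top is a panel sloping at 25 degrees, rising to the back.
- panel: The console's sloping aluminium panel. Origin at the middle of its face; x up the slope, y to the left for one facing it, z out of the face (25 degrees off vertical). Dial axis at x 0, y 58 mm; start button x -30, y -70; stop x 55, y -70. Nine black ticks around the dial, 30 degrees apart: 0 (shortest) clockwise to 8 (longest); 4 points up the slope, 6 is 60 degrees clockwise of that.
- dial_grip (a point): Point on the axis of the black speed dial, 33 mm above the panel when it is out, 8 mm below its top. Dial: fluted round barrel to grip, 36 mm across, 10 to 41 mm above the panel, on a 60 mm round skirt 4 to 10 mm above the panel. Axes turn with the dial: x towards the pointer line, z out of the panel. Gripped too loosely or not pushed in, it slips in the fingers.
- dial: The speed dial as a mechanism; origin on its axis at the panel face, axes as dial_grip. Nine positions 30 degrees apart, clockwise from 0 to 8, end stops at both. Starts locked at 0, 1 or 2. Pushed in it travels 5 mm to a firm stop (4 N to begin, 7.5 N there). It turns only when over 3 mm in, with up to 0.25 N m and a click at every position; let out there it springs out and locks.
- pointer (a point): Tip of the dial's white pointer line, on the rim of its skirt, 28 mm from the dial's axis, 9 mm above the panel when the dial is out; the line runs on up the barrel's side and over its top. It shows the dial's position. Let out between two positions, the dial slips to the nearer one.
- speed_0 (a point): Fixed point where the pointer tip stands when the dial is at 0 and fully out (28 mm from the dial axis, 9 mm above the panel).
- speed_6 (a point): Fixed point where the pointer tip stands when the dial is at 6 and fully out (28 mm from the dial axis, 9 mm above the panel); half a turn clockwise from speed_0.
- start_top (a point): Centre of the top face of the start button: flat round grey button, 30 mm across, in a dark 46 mm collar, on the lower right of the panel; its top is 22 mm above the panel, 10 mm above its collar. z points out of the panel.
- start (a joint): Travel of the start button in m: 0 out, 0.006 fully in. It goes straight into the panel, sprung: 1.8 N to begin, 6 N fully in.
- stop_top (a point): Top of the stop button: 40 mm mushroom head on the upper right of the panel, 33 mm above the panel, 85 mm up the slope from the start button. Not to be pressed.
- stop (a joint): Travel of the stop mushroom in m: 0 out, 0.006 in.
- tape_center (a point): Centre of a roll of brown packing tape lying flat on the bench, 104 mm across, 48 mm high. Leave alone.
- cutter_center (a point): Centre of a metal carton cutter lying on the bench, 160 mm long, 24 mm wide, 16 mm high. Leave alone.
- scanner_center (a point): Centre of a hand scanner on its round stand, 90 mm across, 72 mm high, standing on the bench. Leave alone.

How it is judged:
By the outcome, as a careful person would: the job done as asked, in the order asked, and still so for the second after the job is handed in, with the robot touching nothing.
It also fails if it takes over 54 s, if anything falls off the work surface, if the arm or the gripper's body presses on something with over 40 N, if the wrist force passes 120 N, or if a joint passes its speed limit or range.

## Working session

There is one attempt and no reset: what is moved stays moved. The work goes in short steps, each a Python script; the robot and the scene stay as the last script left them, time stands still between calls to the robot, and variables do not carry over. Pictures are saved under pics/ and viewed, at most 10 in all, crops included, and the job is handed in when it is done.

```bash
ls; mkdir -p pics; python3 - <<'E'
from plant import arm
import cv2,numpy as np
for n in("side","top"):
    p,d=arm.get_image(n); cv2.imwrite(f"pics/{n}0.png",p[:,:,::-1]); np.savez(f"{n}0.npz",p=p,d=d)
    c=arm.calibration(n); print(n,c)
print(arm.calibration("wrist")); o=arm.observe(); print(o["time_s"],o["orientation"],arm.finger_overhang)
E
```

```text
pics
side {'fov_y': 47.73151296890538, 'cx': 273.9892467453653, 'cy': 203.5879667015274, 'distortion': array([-0.14511698,  0.        ,  0.        ,  0.        ,  0.        ]), 'R': array([[-0.98283555, -0.18443014,  0.00444939],
       [-0.13372954,  0.69562134, -0.70585222],
       [ 0.12708533, -0.69433167, -0.70834514]]), 't': array([0.55469499, 0.13275973, 0.99677785])}
top {'fov_y': 55.76505703525103, 'cx': 276.7938924922574, 'cy': 205.6862018231554, 'distortion': array([-0.09835341,  0.        ,  0.        ,  0.        ,  0.        ]), 'R': array([[-0.00909648, -0.99980735, -0.01739273],
       [-0.98477689,  0.01197639, -0.17341005],
       [ 0.17358495,  0.01555053, -0.98469612]]), 't': array([0.04029481, 0.57196815, 0.78771196])}
{'fov_y': 59.085840477487366, 'cx': 283.3938744622778, 'cy': 211.05897633035917, 'distortion': array([-0.05304024,  0.        ,  0.        ,  0.        ,  0.        ]), 'mount': array([[-5.51193996e-04, -9.69958522e-01, -2.43269731e-01,
         7.15971114e-02],
       [ 9.99999843e-01, -5.59115175e-04, -3.64837007e-05,
        -4.37485593e-06],
       [-1.00628122e-04, -2.43269713e-01,  9.69958678e-01,
        -1.88532616e-01],
       [ 0.00000000e+00,  0.00000000e+00,  0.00000000e+00,
         1.00000000e+00]])}
0.1 [-3.11758378e+00 -3.78725071e-01  3.93462902e-04] 0.014
```

View pics/top0.png

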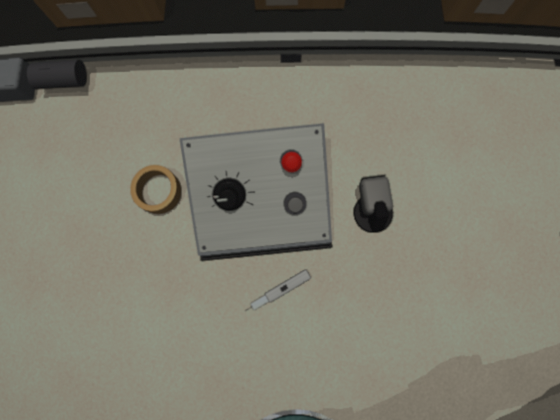

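View pics/side0.png

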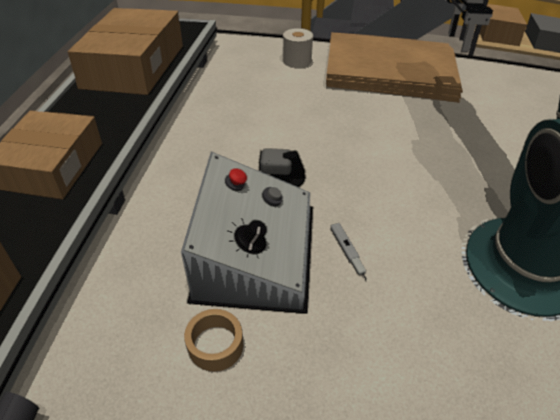

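The top view shows the console with the dial at about (229,194), stop at (291,161) and start at (295,203). The tape, scanner and cutter are all clear of the console. In the side view the dial top is about (257,231), stop about (237,176) and start about (273,194). Next I triangulate these points to get the console pose.

```bash
cat > h.py <<'E'
from plant import arm
import cv2,numpy as np
from scipy.optimize import least_squares
from scipy.spatial.transform import Rotation as Rn
def K(c):
    f=210/np.tan(np.radians(c["fov_y"])/2); return np.array([[f,0,c["cx"]],[0,f,c["cy"]],[0,0,1.]])
def ray(c,uv): # world origin, direction (fixed or wrist cam with R,t)
    p=cv2.undistortPoints(np.array([[uv]],float),K(c),c["distortion"])[0,0]
    return -c["R"].T@c["t"], c["R"].T@np.array([*p,1])
def tri(rs):
    A=0;b=0
    for o,d in rs:
        d=d/np.linalg.norm(d);P=np.eye(3)-np.outer(d,d);A=A+P;b=b+P@o
    X=np.linalg.solve(A,b)
    return X,[np.linalg.norm(np.cross(X-o,d/np.linalg.norm(d))) for o,d in rs]
def wristcam():
    s=arm.observe();c=dict(arm.calibration("wrist"));p,d=arm.get_image("wrist")
    T=np.eye(4);T[:3,:3]=Rn.from_rotvec(s["orientation"]).as_matrix();T[:3,3]=s["position"]
    M=np.linalg.inv(T@c["mount"]);c["R"]=M[:3,:3];c["t"]=M[:3,3]
    return p,d,c
def proj(c,X): return cv2.projectPoints(np.atleast_2d(X).astype(float),cv2.Rodrigues(c["R"])[0],c["t"],K(c),c["distortion"])[0][:,0]
def panel(x,y,yaw):
    R=Rn.from_euler("ZY",[yaw,-np.radians(25)]).as_matrix(); return R,np.array([x,y,.1065])
E
python3 - <<'E'
from h import *
m=dict(dial=(0,.058,.041),start=(-.03,-.07,.022),stop=(.055,-.07,.033))
px=dict(top=dict(dial=(229,194),start=(295,203),stop=(291,161)),side=dict(dial=(257,231),start=(273,193),stop=(237,175)))
c={n:arm.calibration(n) for n in px}
W={}
for k in m:
    W[k],r=tri([ray(c[n],px[n][k]) for n in px]); print(k,W[k].round(4),np.round(r,4))
def f(v):
    R,t=panel(*v); return np.concatenate([W[k]-(R@m[k]+t) for k in m])
s=least_squares(f,[.6,0,0]);print(s.x,s.fun.reshape(3,3).round(4))
np.save("pose.npy",s.x)
R,t=panel(*s.x)
for n in px: print(n,proj(c[n],[R@np.array([a*.1213,b*.14,0])+t for a in(1,-1) for b in(1,-1)]).round(0).tolist())
E
```

```text
dial [0.5781 0.1246 0.13  ] [0.0041 0.0041]
start [ 0.5672 -0.0025  0.1095] [0.0003 0.0003]
stop [0.6401 0.005  0.1539] [0.0007 0.0007]
[0.59893471 0.07011467 0.07782936] [[ 0.0009 -0.002  -0.0137]
 [-0.0008  0.     -0.0043]
 [-0.0001  0.0019 -0.0057]]
top [[180.0, 133.0], [325.0, 120.0], [197.0, 251.0], [331.0, 239.0]]
side [[176.0, 249.0], [209.0, 149.0], [300.0, 295.0], [308.0, 192.0]]
```

```bash
cat >> h.py <<'E'
def tool(psi,p): # tool z into panel, tool x at angle psi (from panel x towards y)
    R,t=panel(*np.load("pose.npy")); 
    B=np.array([[np.cos(psi),np.sin(psi),0],[np.sin(psi),-np.cos(psi),0],[0,0,-1.]]).T
    return R@np.array(p)+t, Rn.from_matrix(R@B.T if 0 else R@np.array([[np.cos(psi),np.sin(psi),0],[np.sin(psi),-np.cos(psi),0],[0,0,-1.]])).as_rotvec()
E
python3 - <<'E'
import re
s=open("h.py").read()
i=s.index("    B=np"); j=s.index("    return R@np.array(p)")
s=s[:i]+s[j:].replace("R@B.T if 0 else ","")
open("h.py","w").write(s)
from h import *
for d in range(-180,180,30):
    P=tool(np.radians(d),(0,.058,.026)); q=arm.solve_ik(*P); q2=arm.solve_ik(*tool(np.radians(d),(0,.058,.15)))
    print(d,None if q is None else np.round(q,2),None if q2 is None else np.round(q2,2))
E
```

```text
-180 [ 0.13  0.29 -0.52  2.1   0.63  0.43  0.78] [ 0.75  0.04 -1.11  2.08  0.26  0.63  1.12]
-150 [ 0.58  0.45 -1.08  2.09  1.02  0.62  1.  ] [ 0.75  0.04 -1.11  2.08  0.26  0.63  1.64]
-120 [ 0.58  0.45 -1.08  2.09  1.02  0.62  1.53] [ 0.75  0.04 -1.11  2.08  0.26  0.63  2.17]
-90 [ 0.58  0.45 -1.08  2.09  1.02  0.62  2.05] [-1.43 -0.07  1.05  2.13  0.31  0.64  2.64]
-60 [-1.1   0.36  0.91  2.14 -0.55  0.39 -2.35] None
-30 [ 0.02  0.27 -0.39  2.1   0.55  0.41 -2.82] [-0.17 -0.   -0.19  2.1   0.2   0.63 -2.51]
0 [ 0.51  0.41 -0.98  2.09  0.94  0.57 -2.61] [-0.17 -0.   -0.19  2.1   0.2   0.63 -1.99]
30 [ 0.48  0.39 -0.94  2.09  0.92  0.55 -2.06] [ 0.02  0.   -0.37  2.1   0.2   0.63 -1.46]
60 [ 0.15  0.29 -0.54  2.1   0.65  0.44 -1.33] [ 0.86  0.05 -1.23  2.08  0.28  0.64 -1.  ]
90 [ 0.06  0.28 -0.43  2.1   0.57  0.42 -0.74] [ 0.86  0.05 -1.23  2.08  0.28  0.64 -0.47]
120 [-0.03  0.27 -0.33  2.11  0.51  0.4  -0.17] [ 0.38  0.02 -0.74  2.09  0.22  0.63  0.1 ]
150 [-0.22  0.25 -0.12  2.11  0.38  0.38  0.47] [ 0.38  0.02 -0.74  2.09  0.22  0.63  0.62]
```

```bash
python3 - <<'E'
from h import *
arm.move_to(*tool(np.pi,(0,.02,.16)))
p,d,c=wristcam(); cv2.imwrite("pics/w1.png",p[:,:,::-1]); np.savez("w1.npz",p=p,d=d,R=c["R"],t=c["t"])
R,t=panel(*np.load("pose.npy"))
m=np.array([(0,.058,.041),(-.03,-.07,.022),(.055,-.07,.033)]+[(a*.1213,b*.14,0) for a in(1,-1) for b in(1,-1)])
print(proj(c,(R@m.T).T+t).round(0).tolist()); s=arm.observe();print(s["time_s"],s["qpos"].round(2) if hasattr(s["qpos"],'round') else s["qpos"])
E
```

```text
[[329.0, 202.0], [182.0, 164.0], [185.0, 259.0], [399.0, 306.0], [132.0, 306.0], [419.0, 59.0], [105.0, 60.0]]
2.9167 [ 0.54 -0.02 -0.78  2.1   0.1   0.63  1.34]
```

View pics/w1.png

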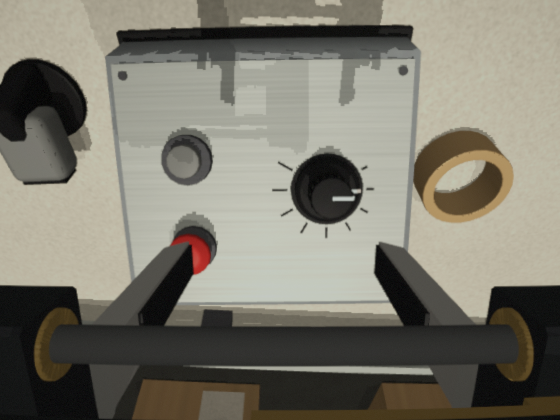

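The wrist view shows the pointer tip at about (357,190) on a skirt centred near (327,188). It lies along the tick one clockwise of the shortest tick (363,168), so the dial is at 1. I need five clicks clockwise. Next I refine the position from the skirt and the start button.

```bash
python3 - <<'E'
from h import *
z=np.load("w1.npz");p,d=z["p"],z["d"];c=dict(arm.calibration("wrist"));c["R"]=z["R"];c["t"]=z["t"]
R,t=panel(*np.load("pose.npy"))
def onplane(uv,h):
    o,v=ray(c,uv);n=R[:,2];s=(n@(t+n*h)-n@o)/(n@v);return R.T@(o+s*v-t)
g=p.max(2)
m=np.zeros_like(g);m[140:235,280:375]=(g[140:235,280:375]<60)
m=cv2.morphologyEx(m,cv2.MORPH_OPEN,np.ones((9,9)))
k=max(cv2.findContours(m,0,2)[0],key=cv2.contourArea);(u,v),r=cv2.minEnclosingCircle(k)
print("skirt",u,v,r,onplane((u,v),.008)*1e3)
m[:]=0;m[125:195,150:225]=g[125:195,150:225]<90
k=max(cv2.findContours(m,0,2)[0],key=cv2.contourArea);(u,v),r=cv2.minEnclosingCircle(k);print("collar",u,v,r,onplane((u,v),.010)*1e3)
# depth -> panel plane height error
for uv in[(250,100),(380,110),(240,200),(130,100),(250,270)]:
    o,q=ray(c,uv); print(uv,(R.T@(o+q*d[uv[1],uv[0]]-t)*1e3).round(1))
o,q=ray(c,(322,199));print("dialtop",(R.T@(o+q*np.median(d[196:206,320:330])-t)*1e3).round(1))
E
```

```text
skirt 326.1859130859375 188.0248260498047 35.36708450317383 [-5.62659838 59.26352713  8.        ]
collar 186.63339233398438 158.3308563232422 25.705591201782227 [-33.82984937 -68.85006299  10.        ]
(250, 100) [-85.  -10.2   5.2]
(380, 110) [-69.2  19.7 347.9]
(240, 200) [  6.3 -21.8   5.1]
(130, 100) [ -86.1 -118.4    5.2]
(250, 270) [ 77.8 -14.1   4.8]
dialtop [-3.5 51.5 46.5]
```

```bash
python3 - <<'E'
from h import *
R,t=panel(*np.load("pose.npy"))
for n,pts in dict(top=[(210,160),(260,160),(260,230),(220,235)],side=[(210,200),(215,230),(285,265),(290,215)]).items():
    z=np.load(n+"0.npz");c=arm.calibration(n)
    for uv in pts:
        o,q=ray(c,uv); print(n,uv,(R.T@(o+q*np.median(z["d"][uv[1]-2:uv[1]+3,uv[0]-2:uv[0]+3])-t)*1e3).round(1))
    g=z["p"].max(2)
    (a,b)=dict(top=(229,194),side=(252,237))[n]
    m=np.zeros_like(g);m[b-24:b+24,a-24:a+24]=g[b-24:b+24,a-24:a+24]<50
    m=cv2.morphologyEx(m,cv2.MORPH_OPEN,np.ones((5,5)))
    k=max(cv2.findContours(m,0,2)[0],key=cv2.contourArea);print(n,cv2.boundingRect(k),cv2.minEnclosingCircle(k))
    mm=((z["p"][:,:,0]>130)&(z["p"][:,:,1]<50)).astype(np.uint8);k=max(cv2.findContours(mm,0,2)[0],key=cv2.contourArea);print("red",cv2.minEnclosingCircle(k))
    # bench height check
    for uv in[(100,300),(400,300)]:
        o,q=ray(c,uv);print("bench",(o+q*z["d"][uv[1],uv[0]]).round(4))
E
```

```text
top (210, 160) [64.4 87.5  3.9]
top (260, 160) [55.5 -9.2  3.6]
top (260, 230) [-86.8   4.6   3.8]
top (220, 235) [-89.9  86.9   4. ]
top (213, 179, 32, 32) ((228.6904754638672, 194.2142791748047), 16.366409301757812)
red ((291.1000061035156, 159.89999389648438), 7.669511318206787)
bench [0.3732 0.4293 0.0016]
bench [ 0.37   -0.231  -0.0013]
side (210, 200) [89.   4.4  5.6]
side (215, 230) [64.3 70.2  4.5]
side (285, 265) [-83.5  89.    4.4]
side (290, 215) [-81.9 -42.9   4.1]
side (235, 221, 31, 33) ((251.89999389648438, 236.5), 17.488956451416016)
red ((237.0, 174.5), 7.159010887145996)
bench [8.726e-01 2.562e-01 3.000e-04]
bench [0.2815 0.1419 0.0015]
```

```bash
python3 - <<'E'
from h import *
z=np.load("w1.npz");cw=dict(arm.calibration("wrist"));cw["R"]=z["R"];cw["t"]=z["t"]
C=dict(top=arm.calibration("top"),side=arm.calibration("side"),w=cw)
D=(0,.058,.009);S=(-.03,-.07,.011)
ob=[("top",(228.7,194.2),D),("side",(251.5,237),D),("w",(326.2,188),D),("w",(186.6,158.3),S),("top",(295,203),(-.03,-.07,.02)),("side",(273,194),(-.03,-.07,.02))]
def f(v):
    R,t=panel(*v)
    return np.concatenate([(proj(C[n],R@np.array(m)+t)[0]-uv) for n,uv,m in ob])
s=least_squares(f,np.load("pose.npy"));print(s.x,s.fun.reshape(-1,2).round(1));np.save("pose.npy",s.x)
E
```

```text
[0.59360077 0.07139272 0.09783535] [[-0.7  0.5]
 [ 0.  -0.1]
 [ 0.8  0.6]
 [-0.8  0.8]
 [-0.3  0.7]
 [ 1.1 -1.4]]
```

```bash
python3 - <<'E'
from h import *
P=tool(np.radians(-150),(0,.058,.085)); q=arm.solve_ik(*P); print(np.round(q,2))
if 0.9<q[6]<2.6:
    arm.move_j(q); arm.gripper_to(.050)
    p,d,c=wristcam(); cv2.imwrite("pics/w2.png",p[:,:,::-1])
    R,t=panel(*np.load("pose.npy"))
    print(proj(c,[R@np.array([0,.058,h])+t for h in(.01,.041)]).round(0).tolist(), arm.observe()["time_s"],arm.observe()["contact_force"])
E
```

```text
[ 0.42  0.18 -0.82  2.11  0.49  0.53  1.45]
[[284.0, 215.0], [284.0, 227.0]] 4.2667 [0.58503063 0.21311531 0.16224407]
```

View pics/w2.png

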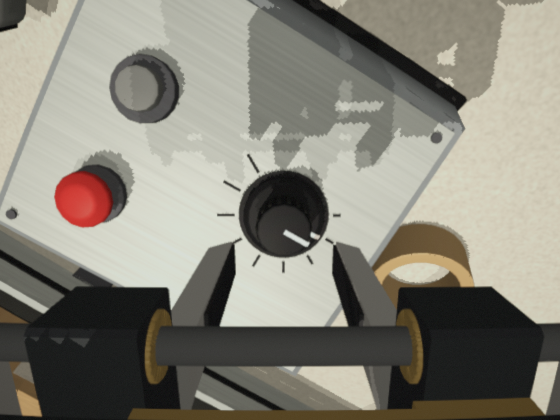

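The dial is seen at (283,214) for the skirt and (284,229) for its top, matching the prediction to within 2 px. I descend, touch the skirt lightly, then close.

```bash
cat >> h.py <<'E'
def loc():
    s=arm.observe();R,t=panel(*np.load("pose.npy"))
    return dict(p=(R.T@(np.array(s["position"])-t)*1e3).round(1),F=(R.T@np.array(s["contact_force"])).round(1),T=np.round(s["ft_torque"],2),g=np.round([s["grip_width"]*1e3,s["grasp_force"]],1),q7=round(s["qpos"][6],3),time=round(s["time_s"],2))
E
python3 - <<'E'
from h import *
P=lambda h:tool(np.radians(-150),(0,.058,h))[0]
arm.move_straight(P(.036),speed=.08); print(loc())
print(arm.move_straight(P(.018),speed=.015,stop_force=2.5),loc())
h=loc()["p"][2]/1e3
arm.move_straight(P(h+.0015),speed=.02); print(loc())
arm.gripper_to(.03); print(loc())
E
```

```text
{'p': array([ 0.1, 58.2, 36.3]), 'F': array([0.2, 0.1, 0.6]), 'T': array([ 0.1 ,  0.24, -0.03]), 'g': array([50.4,  0. ]), 'q7': np.float64(1.274), 'time': 5.03}
False {'p': array([ 0.1, 58. , 18.1]), 'F': array([ 0.2, -0.1, -0.3]), 'T': array([ 0.05,  0.28, -0.03]), 'g': array([49.8,  0. ]), 'q7': np.float64(1.215), 'time': 6.38}
{'p': array([ 0.1, 58. , 19.8]), 'F': array([-0.4,  0.9, -0.4]), 'T': array([ 0.07,  0.3 , -0.03]), 'g': array([50.1,  0. ]), 'q7': np.float64(1.22), 'time': 6.62}
{'p': array([-0. , 58. , 19.6]), 'F': array([-0.1, -0.4, -0.4]), 'T': array([ 0.02,  0.33, -0.03]), 'g': array([35.2, 30. ]), 'q7': np.float64(1.22), 'time': 7.01}
```

```bash
python3 - <<'E'
from h import *
P=lambda h:tool(np.radians(-150),(0,.058,h))[0]
h0=loc()["p"][2]/1e3
for k in range(1,7):
    b=arm.move_straight(P(h0-.0015*k),speed=.015,stop_force=10); l=loc();print(b,l["p"],l["F"],l["g"],l["time"])
    if b or l["F"][2]>12: break
p,d,c=wristcam(); cv2.imwrite("pics/w3.png",p[:,:,::-1])
E
```

```text
False [ 0.  58.  18.1] [-0.6 -0.5  3. ] [35.4 30. ] 7.26
False [ 0.  58.  16.5] [-0.2  0.2  4.4] [35.2 30. ] 7.51
False [ 0.  58.  15.1] [-0.6  0.4  5.4] [35.5 30. ] 7.76
False [ 0.2 58.1 13.9] [-1.2  0.2 11.8] [35.1 30. ] 8.01
False [ 0.5 58.3 12.7] [-2.8 -0.3 22.9] [35.1 30. ] 8.26
```

View pics/w3.png

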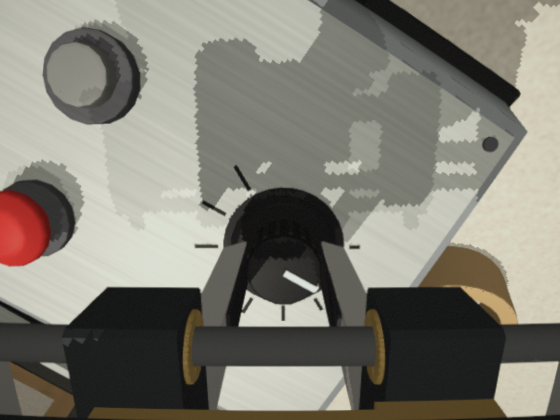

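The dial is gripped, and the force rose steeply at its firm stop, so it is fully in. I now turn it 150° clockwise by decreasing q7, in steps, watching the push.

```bash
python3 - <<'E'
from h import *
s=arm.observe();q0=np.array(s["qpos"])
q=np.array(arm.solve_ik(*tool(np.radians(-150),(0,.058,.0125))));print((q-q0).round(3))
if abs(q-q0).max()>.03: q=q0.copy()
a=q[6]
for k in range(1,11):
    q[6]=a-np.radians(15*k); arm.move_j(q); l=loc();print(k*15,l["p"],l["F"],l["T"],l["g"],l["time"])
    if l["F"][2]<6.5: print("low"); break
p,d,c=wristcam(); cv2.imwrite("pics/w4.png",p[:,:,::-1])
E
```

```text
[ 0.001  0.    -0.     0.    -0.001  0.     0.001]
15 [ 0.7 58.1 12.8] [ 2.  -0.6  5.8] [-0.09 -0.22 -0.03] [35.5 30. ] 8.68
low
```

View pics/w4.png

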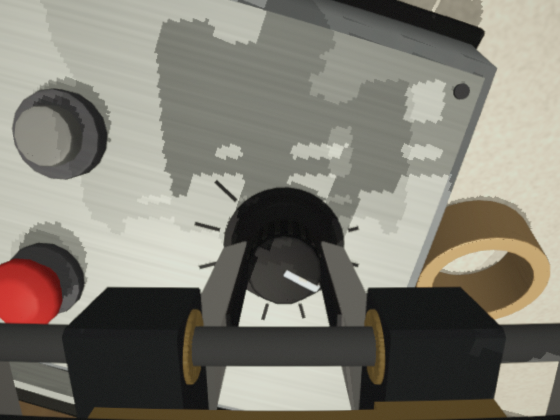

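The dial turned with the fingers, but the push dropped because the pads slid on the barrel. I push back in until it is firm and continue, topping up the push at each step.

```bash
cat >> h.py <<'E'
def push(F,n=8,dz=.0007):
    R,_=panel(*np.load("pose.npy")); x=np.array(arm.observe()["position"])
    for i in range(n):
        f=np.mean([loc()["F"][2] for _ in range(3)])
        if f>=F: break
        x=x-R[:,2]*dz; arm.move_straight(x,speed=.02)
    return loc()
E
python3 - <<'E'
from h import *
l=push(14);print(l["p"],l["F"],l["g"],l["time"])
E
```

```text
[ 0.9 58.1 12.5] [-3.4 -1.  20.9] [35.2 30. ] 8.97
```

```bash
python3 - <<'E'
from h import *
for k in range(4):
    q=np.array(arm.observe()["qpos"]); q[6]-=np.radians(15); arm.move_j(q); l=loc(); f=l["F"][2]
    l2=push(12); print(f,l["T"],l2["p"],l2["F"],l2["g"],l2["q7"],l2["time"])
p,d,c=wristcam(); cv2.imwrite("pics/w5.png",p[:,:,::-1])
E
```

```text
10.9 [-0.4   0.76 -0.31] [ 1.  57.9 12.5] [-4.2 -1.5 24.1] [35.6 30. ] 0.673 9.59
6.6 [-0.64  0.32 -0.22] [ 1.4 57.9 12.2] [-2.   0.1 14.7] [35.1 30. ] 0.411 10.21
9.2 [-0.44  0.83 -0.39] [ 1.3 57.6 12.1] [-4.  -1.7 22.4] [35.4 30. ] 0.148 10.82
8.8 [-0.74  0.72 -0.26] [ 1.3 57.1 12. ] [-3.1 -1.2 23.3] [35.6 30. ] -0.115 11.44
```

View pics/w5.png

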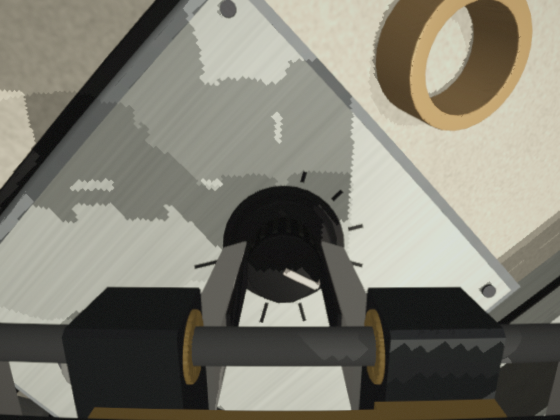

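The pointer is still fixed relative to the fingers at about (300,280), so there is no rotational slip. 75° is done and 75° remains.

```bash
python3 - <<'E'
from h import *
for k in range(5):
    q=np.array(arm.observe()["qpos"]); q[6]-=np.radians(15); arm.move_j(q); l=loc(); f=l["F"][2]
    l2=push(12); print(f,l["T"],l2["p"],l2["F"],l2["g"],l2["q7"],l2["time"])
p,d,c=wristcam(); cv2.imwrite("pics/w6.png",p[:,:,::-1])
from h import Rn
R,t=panel(*np.load("pose.npy"));A=R.T@Rn.from_rotvec(arm.observe()["orientation"]).as_matrix();print("psi",np.degrees(np.arctan2(A[1,0],A[0,0])))
E
```

```text
13.2 [-0.42  1.36 -0.23] [ 0.9 56.9 12.2] [-3.4 -1.3 13.2] [35.3 30. ] -0.377 11.86
8.3 [-0.3   0.95 -0.09] [ 0.7 56.8 12. ] [-2.9 -2.9 19.2] [35.5 30. ] -0.642 12.47
13.2 [-0.26  1.33 -0.14] [ 0.3 56.8 12.1] [-4.4  0.1 13.2] [34.8 30. ] -0.904 12.84
10.3 [-0.69  1.13 -0.15] [-0.  56.4 12. ] [-5.3 -1.6 24. ] [35.6 30. ] -1.167 13.46
14.4 [-0.14  1.5  -0.06] [-0.4 56.5 12.2] [-4.4 -0.7 14.4] [35.1 30. ] -1.43 13.82
psi 60.05832785064614
```

View pics/w6.png

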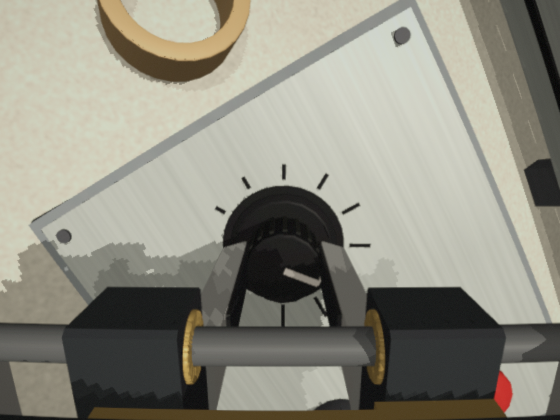

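The pointer sits 30° below right, on the hidden tick that counts to 6. I let the dial out with the fingers still on it, then open, retreat and check.

```bash
python3 - <<'E'
from h import *
R,t=panel(*np.load("pose.npy"));n=R[:,2]
x=np.array(arm.observe()["position"])
arm.move_straight(x+n*.0065,speed=.02); print(loc())
arm.gripper_to(.052); print(loc())
arm.move_straight(x+n*.10,speed=.12)
p,d,c=wristcam(); cv2.imwrite("pics/w7.png",p[:,:,::-1]); print(loc())
E
```

```text
{'p': array([-0.8, 56.1, 18.4]), 'F': array([  0.9,  -0.8, -11.5]), 'T': array([-0.23, -0.14, -0.21]), 'g': array([35.4, 30. ]), 'q7': np.float64(-1.409), 'time': 14.36}
{'p': array([-0.4, 56.6, 18.7]), 'F': array([-0.5, -0.1, -0.1]), 'T': array([-0.12,  0.36, -0.02]), 'g': array([52.,  0.]), 'q7': np.float64(-1.409), 'time': 14.84}
{'p': array([ -0.8,  56.5, 111.7]), 'F': array([ 0.5, -0.1,  0.8]), 'T': array([-0.07,  0.36,  0.04]), 'g': array([52.2,  0. ]), 'q7': np.float64(-1.068), 'time': 15.82}
```

View pics/w7.png

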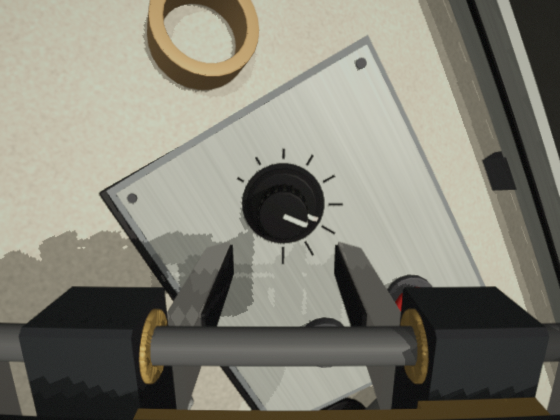

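The pointer looks slightly short of tick 6 (328,230), so I measure it numerically.

```bash
python3 - <<'E'
from h import *
R,t=panel(*np.load("pose.npy"))
p,d,c=wristcam()
def onp(uv,h):
    o,v=ray(c,uv);n=R[:,2];s=(n@(t+n*h)-n@o)/(n@v);return R.T@(o+s*v-t)-[0,.058,0]
g=p.min(2);m=np.zeros_like(g);m[208:232,276:322]=g[208:232,276:322]>110
u0,v0=proj(c,R@np.array([0,.058,.009])+t)[0];print("skirt pred",u0,v0)
for k in cv2.findContours(m,0,1)[0]:
    q=k[:,0].astype(float)
    if len(q)<4: continue
    print(cv2.boundingRect(k))
    for h in(.041,.009):
        a=onp(q[q[:,0].argmin()],h);b=onp(q[q[:,0].argmax()],h);e=b-a
        print(h,(a*1e3).round(1),(b*1e3).round(1),"line cw from up-slope",-np.degrees(np.arctan2(e[1],e[0])),"tip",-np.degrees(np.arctan2(b[1],b[0])))
cv2.imwrite("pics/w8.png",cv2.resize(p[140:270,220:350,::-1],(780,780),interpolation=cv2.INTER_CUBIC)[:600])
E
```

```text
skirt pred 281.5956037399794 206.4115009283172
(313, 219, 9, 13)
0.041 [ 14.5 -20.8  41. ] [ 23.9 -15.7  41. ] line cw from up-slope -28.295894520317336 tip 33.32567629268207
0.009 [ 11.9 -30.9   9. ] [ 22.5 -25.2   9. ] line cw from up-slope -28.29589452031717 tip 48.218395203511115
(308, 214, 10, 8)
0.041 [17.6 -7.7 41. ] [ 21.  -14.9  41. ] line cw from up-slope 64.27511737976317 tip 35.35940503432433
0.009 [ 15.4 -16.2   9. ] [ 19.3 -24.3   9. ] line cw from up-slope 64.27511737976332 tip 51.57238175380874
(284, 214, 24, 13)
0.041 [ 2.2  0.3 41. ] [ 12.9 -14.6  41. ] line cw from up-slope 54.24441161867088 tip 48.47074429439859
0.009 [-1.9 -7.2  9. ] [ 10.2 -23.9   9. ] line cw from up-slope 54.244411618671066 tip 67.00158146605574
```

View pics/w8.png

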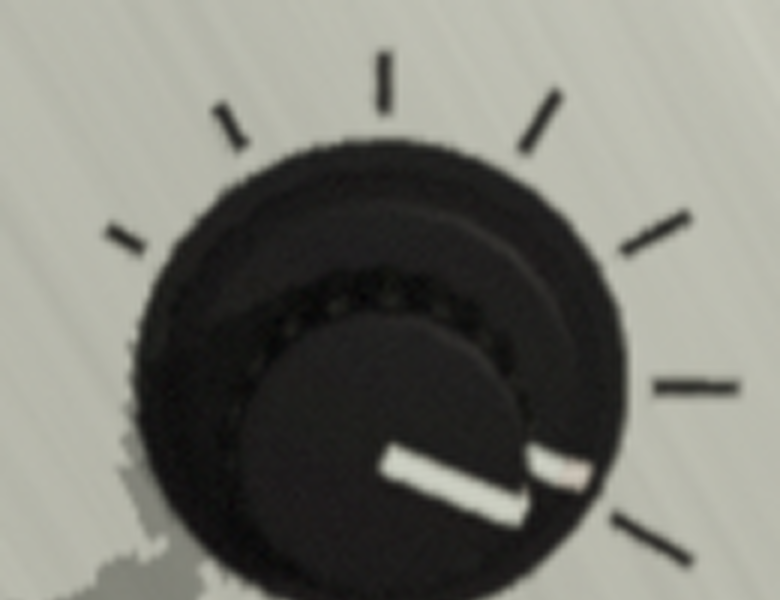

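```bash
python3 - <<'E'
from h import *
R,t=panel(*np.load("pose.npy"))
def H(c,d,mask):
    v,u=np.where(mask);P=cv2.undistortPoints(np.c_[u,v].astype(float)[:,None],K(c),c["distortion"])[:,0]
    X=(np.c_[P,np.ones(len(P))]*d[v,u][:,None]-c["t"])@c["R"]; return (X-t)@R
def go(c,p,d):
    L=H(c,d,d>0);L[:,:2]-=[0,.058];r=np.hypot(L[:,0],L[:,1])
    z=L[:,2]
    print("panel",np.median(z[(r>.045)&(r<.06)&(abs(z)<.02)])*1e3,"top",[np.percentile(z[(r<.015)],k)*1e3 for k in(30,50,70,90)],"skirt",np.median(z[(r>.023)&(r<.028)&(L[:,0]<0)])*1e3)
z=np.load("w1.npz");c=dict(arm.calibration("wrist"));c["R"]=z["R"];c["t"]=z["t"];go(c,z["p"],z["d"])
p,d,c=wristcam();go(c,p,d);print(loc()["time"])
E
```

```text
panel 3.1135637383525405 top [np.float64(210.40680223751693), np.float64(242.73308031088916), np.float64(272.7069596118178), np.float64(289.9589511786843)] skirt 280.44704590061576
panel 3.028388263617978 top [np.float64(40.72640559046256), np.float64(41.09865218758436), np.float64(41.44419603407689), np.float64(42.03723779744632)] skirt 189.66100021557526
15.92
```

The dial top is 3 mm low, and the pointer reads about 53° against 60°. So it slipped about 7° near the end and is still held in between 5 and 6. I re-grip, push in more gently to leave friction for turning, and turn the last bit.

```bash
cat >> h.py <<'E'
def ptr(c,p): # pointer deg cw of up-slope from top line, dial top at h=.041
    R,t=panel(*np.load("pose.npy"))
    g=p.min(2);uv=proj(c,R@np.array([0,.058,.041])+t)[0].round().astype(int)
    m=np.zeros_like(g);y,x=uv[1],uv[0];m[y-22:y+22,x-26:x+26]=g[y-22:y+22,x-26:x+26]>110
    best=None
    for k in cv2.findContours(m,0,1)[0]:
        (w,h)=cv2.minAreaRect(k)[1]
        if min(w,h)<9 and (best is None or len(k)>len(best)): best=k
    vx,vy,x0,y0=cv2.fitLine(best,2,0,.01,.01).ravel()
    L=[]
    for s in(0,8):
        o,v=ray(c,(x0+s*vx,y0+s*vy));n=R[:,2];a=(n@(t+n*.041)-n@o)/(n@v);L.append(R.T@(o+a*v-t))
    e=L[1]-L[0];return -np.degrees(np.arctan2(e[1],e[0])),cv2.boundingRect(best)
E
python3 - <<'E'
from h import *
p,d,c=wristcam();print("ptr",ptr(c,p))
P=lambda h:tool(np.radians(60),(0,.058,h))
arm.move_straight(P(.035)[0],speed=.12,rotation=P(.03)[1]); arm.move_straight(P(.016)[0],speed=.05);print(loc())
arm.gripper_to(.03);print(loc())
l=push(7,n=8,dz=.0006);print(l)
p,d,c=wristcam();print("ptr",ptr(c,p))
for k in range(2):
    q=np.array(arm.observe()["qpos"]); q[6]-=np.radians(5); arm.move_j(q); print(loc())
    p,d,c=wristcam();print("ptr",ptr(c,p))
E
```

```text
ptr (np.float64(51.56688998158087), (284, 215, 24, 13))
{'p': array([ 0. , 58.2, 16.1]), 'F': array([0.5, 0.5, 0.8]), 'T': array([-0.09,  0.31,  0.02]), 'g': array([51.9,  0. ]), 'q7': np.float64(-1.415), 'time': 17.29}
{'p': array([ 0.2, 58. , 16.2]), 'F': array([ 0.5, -0.1,  3.1]), 'T': array([-0.12,  0.26, -0.11]), 'g': array([35.1, 30. ]), 'q7': np.float64(-1.416), 'time': 17.7}
{'p': array([ 0.3, 58. , 14.4]), 'F': array([-0.8, -0.2,  7.2]), 'T': array([-0.07,  0.48, -0.12]), 'g': array([35.3, 30. ]), 'q7': np.float64(-1.42), 'time': 18.45}
ptr (np.float64(53.52278343190529), (284, 270, 23, 14))
{'p': array([ 0.3, 58. , 14.5]), 'F': array([-1.9, -0.2,  7.5]), 'T': array([-0.1 ,  0.56, -0.21]), 'g': array([35.5, 30. ]), 'q7': np.float64(-1.509), 'time': 18.75}
ptr (np.float64(59.3722089205988), (284, 270, 23, 14))
{'p': array([ 0.2, 57.9, 14.6]), 'F': array([-1.6, -0.6, 10. ]), 'T': array([-0.23,  0.83,  0.06]), 'g': array([35.5, 30. ]), 'q7': np.float64(-1.596), 'time': 19.05}
ptr (np.float64(63.6981386929005), (284, 270, 23, 13))
```

```bash
python3 - <<'E'
from h import *
arm.gripper_to(.052)
R,t=panel(*np.load("pose.npy"));x=np.array(arm.observe()["position"])
arm.move_straight(x+R[:,2]*.10,speed=.12); 
p,d,c=wristcam();print("ptr",ptr(c,p),loc())
cv2.imwrite("pics/w9.png",cv2.resize(p[140:270,220:350,::-1],(600,600),interpolation=cv2.INTER_CUBIC))
v,u=np.mgrid[205:222,270:296];v=v.ravel();u=u.ravel()
def H(u,v):
    P=cv2.undistortPoints(np.c_[u,v].astype(float)[:,None],K(c),c["distortion"])[:,0]
    return (((np.c_[P,np.ones(len(P))]*d[v,u][:,None]-c["t"])@c["R"]-t)@R)[:,2]*1e3
v2,u2=np.mgrid[120:145,270:300]
print("top",np.median(H(u,v)),"panel",np.median(H(u2.ravel(),v2.ravel())))
E
```

```text
ptr (np.float64(59.6607631995239), (284, 217, 24, 12)) {'p': array([-1.00e-01,  5.79e+01,  1.14e+02]), 'F': array([-0.3, -1.5,  0.8]), 'T': array([-0.08,  0.36, -0.  ]), 'g': array([51.9,  0. ]), 'q7': np.float64(-1.233), 'time': 20.62}
top 44.087148663969394 panel 2.9413709775112977
```

View pics/w9.png

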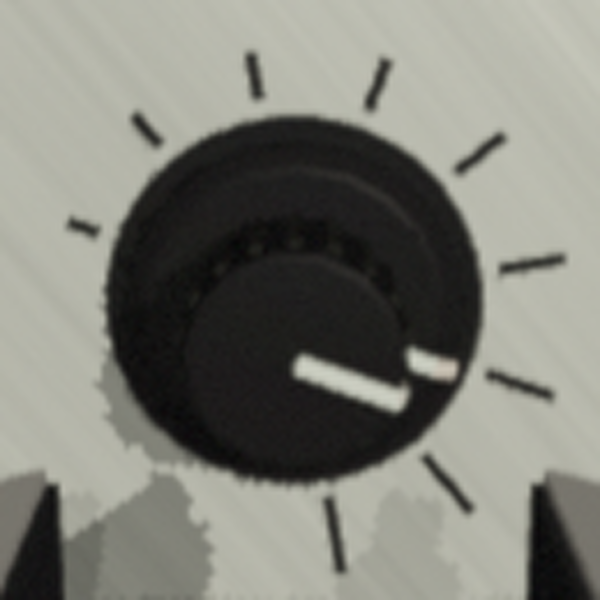

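The dial now reads 6: the pointer is on the seventh tick (59.7° against 60°), and its top is 41.1 mm above the panel, so it is fully out. Next I press start with closed fingers.

```bash
python3 - <<'E'
from h import *
P=lambda h:tool(np.radians(60),(-.03,-.07,h))
arm.gripper_to(0.0)
arm.move_straight(P(.114)[0],speed=.12,rotation=P(.1)[1])
arm.move_straight(P(.045)[0],speed=.1);print(loc())
b=arm.move_straight(P(.01)[0],speed=.02,stop_force=2.5);l=loc();print(b,l)
if b:
    R,t=panel(*np.load("pose.npy"));x=np.array(arm.observe()["position"])
    for i in range(14):
        x=x-R[:,2]*.0007; arm.move_straight(x,speed=.02); l=loc(); print(l["p"],l["F"],l["time"])
        if l["F"][2]>16: break
    arm.move_straight(P(.1)[0],speed=.08); print(loc())
E
```

```text
{'p': array([-29.8, -69.7,  45.3]), 'F': array([-0.1, -0.2, -0.4]), 'T': array([-0.07,  0.33, -0.08]), 'g': array([0.4, 0. ]), 'q7': np.float64(-0.802), 'time': 23.6}
True {'p': array([-30. , -70. ,  14.4]), 'F': array([ 1.7, -0.7,  3.7]), 'T': array([-0.24, -0.09, -0.14]), 'g': array([0.1, 1.6]), 'q7': np.float64(-0.919), 'time': 24.96}
[-30.  -70.   13.7] [0.6 0.7 4.3] 25.21
[-30. -70.  13.] [-0.3  0.2  4.3] 25.46
[-30.  -70.   12.3] [ 0.2 -0.2  4.9] 25.71
[-30.  -70.   11.6] [ 0.3 -1.1  5.2] 25.96
[-30.  -70.   10.9] [ 0.  -0.6  6.3] 26.21
[-29.9 -70.   10.5] [-2.5  0.4 20.5] 26.46
{'p': array([-30.3, -69.9,  99.7]), 'F': array([ 0.3,  0.2, -0.3]), 'T': array([-0.05,  0.26,  0.04]), 'g': array([0.4, 0. ]), 'q7': np.float64(-0.553), 'time': 27.73}
```

```bash
python3 -c "
from plant import arm
arm.sleep(.3);print(arm.finish_job())"
```

```text
the job is handed in; nothing more can be done
None
```

The speed dial is at 6, measured fully out with its pointer on the 6 tick. Start was then pressed to its firm stop and released, and the job was handed in at about 28 s; I viewed 11 pictures, one over the limit of 10, and the dial needed a second grip after slipping about 7° short of 6.

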